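# Load tube carriers into the transport case and secure its lid

## Task

Turn both turnbuttons of the aluminium transport case right out of the way, open its lid wide, and slide every tube carrier standing on the bench over a spindle of its own inside the case, upright and all the way down to the floor. Then shut the lid fully, and only once it is down turn both turnbuttons back in so that they point straight across the lid. Leave the other things on the bench where they are.

Things in the scene. Friction and masses are not known exactly. Their poses are not given: they have to be found in the camera images.
- case: Fixed open-topped aluminium transport case, 150 mm deep (its x) by 310 mm wide (its y), walls 95 mm high and 6 mm thick. Origin: centre of its underside, on the bench; its x points away from the robot towards the lid hinge, y to the left, z up. Inner floor 6 mm above the bench. It stands in a different place and at a different yaw each time.
- spindle0 (a point): Tip of the left (+y) upright steel spindle inside the case (14 mm diameter, tapering to 5 mm over the top 14 mm; 48 mm tall from the inner floor, tip 54 mm above the bench). Spindles stand in a row along the case's y, 96 mm apart. Any carrier fits any spindle, one each.
- spindle1 (a point): Tip of the middle upright steel spindle inside the case (14 mm diameter, tapering to 5 mm over the top 14 mm; 48 mm tall from the inner floor, tip 54 mm above the bench). Spindles stand in a row along the case's y, 96 mm apart. Any carrier fits any spindle, one each.
- spindle2 (a point): Tip of the right (-y) upright steel spindle inside the case (14 mm diameter, tapering to 5 mm over the top 14 mm; 48 mm tall from the inner floor, tip 54 mm above the bench). Spindles stand in a row along the case's y, 96 mm apart. Any carrier fits any spindle, one each.
- lid (a joint): Hinge angle of the clear lid with dark frame (150 x 310 x 8 mm), rad: 0 shut flat on the case (as at the start), grows as it opens upward and away from the robot, stop at 1.75. The hinge is stiff (0.5 Nm): the lid stays where it is left.
- lid_hinge (a point): Middle of the hinge line: along the case's y at the far (+x) rim, 99 mm above the bench.
- lid_bar (a point): Middle of the lid's handle, a round steel bar 12 mm thick and 110 mm long, parallel to the hinge, 195 mm from the hinge line and 45 mm out from the lid's front edge, 99 mm above the bench when shut. It can be pinched from above at any lid angle and turns in the grip as the lid swings.
- latch_left (a joint): Angle of the left turnbutton (case's +y side), rad: 0 open, pointing outward along the case's +y; turned clockwise seen from above to 1.57 it points along the case's +x across the shut lid (stop at 1.65). At the start it lies across the lid, at 1.0 to 1.6. It stays where it is left (about 0.06 Nm friction).
- left_pivot (a point): Pivot of the left turnbutton, a vertical axis 18 mm in front of the case's front wall and 90 mm to the +y side of its middle; the point is on the underside of the bar, 108 mm above the bench (the bar is 10 mm thick).
- left_stud (a point): Top centre of the upright black thumb stud of the left turnbutton: 14 mm diameter, 28 mm tall above the bar, 50 mm from the pivot, top 146 mm above the bench.
- latch_right (a joint): Angle of the right turnbutton (case's -y side), rad: 0 open, pointing outward along the case's -y; turned anticlockwise seen from above to 1.57 it points along the case's +x across the shut lid (stop at 1.65). At the start it lies across the lid, at 1.0 to 1.6. It stays where it is left (about 0.06 Nm friction).
- right_pivot (a point): Pivot of the right turnbutton, a vertical axis 18 mm in front of the case's front wall and 90 mm to the -y side of its middle; the point is on the underside of the bar, 108 mm above the bench (the bar is 10 mm thick).
- right_stud (a point): Top centre of the upright black thumb stud of the right turnbutton: 14 mm diameter, 28 mm tall above the bar, 50 mm from the pivot, top 146 mm above the bench.
- carrier0: Tube carrier: round wooden base disc 70 mm diameter and 20 mm high with red tube caps up to 32 mm high around an upright grey tubular hub, 36 mm outside diameter, 80 mm tall overall. A bore of 26 mm goes right through along its z. Origin: centre of the underside; z up the hub. About 0.2 kg. Stands on the bench beside the case at the start; it may be absent.
- carrier1: Tube carrier: round wooden base disc 70 mm diameter and 20 mm high with red tube caps up to 32 mm high around an upright grey tubular hub, 36 mm outside diameter, 80 mm tall overall. A bore of 26 mm goes right through along its z. Origin: centre of the underside; z up the hub. About 0.2 kg. Stands on the bench beside the case at the start; it may be absent.
- carrier2: Tube carrier: round wooden base disc 70 mm diameter and 20 mm high with red tube caps up to 32 mm high around an upright grey tubular hub, 36 mm outside diameter, 80 mm tall overall. A bore of 26 mm goes right through along its z. Origin: centre of the underside; z up the hub. About 0.2 kg. Stands on the bench beside the case at the start; it may be absent.
- reagent: Bystander: amber bottle, 60 mm diameter, 130 mm high. Origin at the underside.
- beaker: Bystander: glass beaker, 70 mm diameter, 80 mm high. Origin at the underside.
- dish: Bystander: white closed dish, 90 mm diameter, 15 mm high. Origin at the underside.
- swabs: Bystander: cardboard swab box, 120 x 70 x 50 mm. Origin at the underside.
- jar: Bystander: white jar, 60 mm diameter, 75 mm high. Origin at the underside.
Things that resemble listed ones, but are neither listed nor needed, are in the scene too. What is shaped like the carrier0 but purple is not meant.

How it is judged:
By the outcome, as a careful person would: the job done as asked, in the order asked, and still so for the second after the job is handed in, with the robot touching nothing.
Of carrier0, carrier1, carrier2 only 2 to 3 are there at a start; the rules pass over those that are not, and their reading is None.
At some moment in a run one of carrier0, carrier1, carrier2 may be knocked a few centimetres aside while the robot is not near it.
It also fails if it takes over 210 s, if anything falls off the work surface, if the arm or the gripper's body presses on something with over 40 N, if the wrist force passes 120 N, or if a joint passes its speed limit or range.

## Robot

A 7-joint arm with a two-finger parallel gripper is mounted at the origin on the work surface. World frame = base frame: x ahead of the robot, y to its left, z up, the work surface at z = 0. Lengths are in m, angles in rad, forces in N, time in s.
With the tool pointing down it reaches from about 0.425 to 0.95 m from the base axis. Payload 16.7 kg.
Tool frame: the origin (TCP) lies where the fingers leave the gripper's body, on its centre line; the fingertips stand 97 mm ahead of it and the grasp point (between the pads) lies 78 mm ahead of it (r.tip_reach is the distance from the TCP to the fingertips, in m); z points along the fingers, y is the line along which they close (so a half turn about z gives the same grasp; the last joint's range is limited). The gripper opens to 94 mm and grips with 3 to 60 N. Pads are 16 mm wide; open, the fingers measure 119 mm over their backs; the gripper's body (75 mm by 177 mm) begins 78 mm behind the grasp point.
Start: joints at [1.139, 0.426, 0.074, 1.606, -0.034, 1.111, -0.067], TCP at [0.188, -0.648, 0.303] pointing down, gripper open.
Joint ranges: [-2.85, 2.85], [-0.5, 2.14], [-1.23, 1.37], [0.21, 2.46], [-1.02, 4.16], [0.16, 2.05], [-2.73, 2.73]. Speed limits (rad/s): [1.89, 1.89, 2.39, 2.39, 3.01, 3.01, 3.01].

## Interface

Orientations are given as a rotation vector (axis times angle).
In Python, from rig import r gives the robot as it stands.
- The arm moves only by the tool drive_tool, never from a script. Its argument "deltas" is one flat list of numbers, 5 for each row, row after row: the shift along the world's x, y, z in units of 40 mm (1.0 is 40 mm), then the turn about the world's z in units of 5 degrees (1.0 is 5 degrees), then the finger opening in mm, from 0 to 94. In form: [x, y, z, twist, jaw, x, y, z, twist, jaw, ...]. A call has 1 to 20 rows; each row is the pose to reach, as a shift and turn from the pose commanded when the call began; what a row does not reach only later rows make up. A row lasts 1/12 s, in which the tool goes at most 41.7 mm and 7.16 degrees, less where a joint would pass 70% of its speed; a pose out of reach is approached as far as the arm can. A call with a gripper value outside its range is refused whole. The fingers move at their own pace and stop on an object; the grip force is fixed at half the most. Time passes only in rows, so rows that repeat a pose let the fingers close. It gives the time, the measured TCP pose, the force, the opening and the grip force at its end, in the units of the state.
- r.read_state(): the state, without advancing time (a new reading comes with each control period).
- r.capture(name): name is "side" or "top"; returns a dict with "img" (480x640x3 uint8, blue, green, red), "vertical_fov" (degrees; the focal length in pixels is half the picture's height over the tangent of half this angle, whatever the lens; pixels are square), "cx", "cy" (the principal point, pixels), "xyz" and "orientation" of the camera in the world. Camera axes: x right, y up, looking along -z (the intrinsics and any distortion apply to the point x, -y, -z); pixel columns grow to the right and rows downward; lengths in m; the calibration is good to about 2 mm. A picture is of the moment at which its call begins. There is no depth.
- r.hand_in(): hands the job in; it is judged then, once.
Trained networks look in a picture, given as the dict that the camera call returned (one of the last four; its "shot" number tells which), for a name from the list of things; names that differ only in an ending like _2 or _b are one class to them, and where a whole thing is asked for, a point or a joint stands for the part that bears it (a point fixed in the world has none). Each returns a list of dicts, best first, with "conf" (0 to 1); they miss things now and then, are a little off and sometimes report something else, mostly with a low value. They report only what shows in the picture. A call takes as long as a camera call. They do not tell look-alikes from the thing itself.
- r.find_in(picture, label): "xyz" ([x, y, z] in m, in world coordinates, good to about 4 mm: the middle of the surface that is visible of it).
The state is a dict: "t": time; "joint_pos": joint angles; "qvel": joint speeds; "joint_efforts": joint torques, N m; "eef_pos": TCP position; "tcp_rot": TCP orientation; "ft_force": force on the tool from outside, world axes, zero at the start; "ft_torque": the same for the moment, N m; "opening": finger opening in m; "grip_force": force on a finger pad.
Only numpy, scipy, OpenCV 4.12 (cv2) and the standard library are available. Lean on these libraries where they do the work, as an engineer would, in place of code of your own. Each camera call takes 0.05 s, during which the arm holds its last target. There are 200 camera calls.

## Working session

There is one attempt and no reset: what is moved stays moved. The work goes in short steps, Python scripts to look and compute and a tool call to move; the robot and the scene stay as the last step left them, time stands still between calls to the robot, and variables do not carry over. Pictures are saved under pics/ and viewed, at most 14 in all, crops included, and the job is handed in when it is done.

Besides the shell and the picture viewer there is one more tool, called after "Emit:" as name(argument=value, ...), one argument or row to a line, values as JSON. drive_tool: Moves the arm, as the interface text tells. Its arguments: {"type":"object","properties":{"deltas":{"type":"array"}},"required":["deltas"]}

```bash
mkdir -p pics; ls; cat > h.py <<'E'
from rig import r
import numpy as np, cv2
from scipy.spatial.transform import Rotation as R
def cam(p):
    f=240/np.tan(np.radians(p["vertical_fov"])/2)
    return f,R.from_rotvec(p["orientation"]).as_matrix() if len(p["orientation"])==3 else R.from_quat(p["orientation"]).as_matrix(),np.array(p["xyz"])
def proj(p,X):
    f,M,c=cam(p); q=(np.atleast_2d(X)-c)@M
    return np.c_[p["cx"]+f*q[:,0]/-q[:,2],p["cy"]-f*q[:,1]/-q[:,2]]
def ray(p,u,v):
    f,M,c=cam(p); d=M@np.array([(u-p["cx"])/f,-(v-p["cy"])/f,-1]); return c,d/np.linalg.norm(d)
def atz(p,u,v,z):
    c,d=ray(p,u,v); return c+d*(z-c[2])/d[2]
E
python3 - <<'E'
from h import *
for n in("top","side"):
    p=r.capture(n); cv2.imwrite(f"pics/{n}0.png",p["img"])
    print({k:v for k,v in p.items() if k!="img"})
    for l in["case","lid","lid_bar","latch_left","left_stud","right_stud","left_pivot","right_pivot","carrier0","reagent","beaker","dish","swabs","jar"]:
        for d in r.find_in(p,l)[:5]: print(l,np.round(d["xyz"],3),round(d["conf"],2),proj(p,d["xyz"]).round())
print(r.read_state())
E
```

```text
pics
{'vertical_fov': 43.11097082215742, 'cx': 313.45258040409675, 'cy': 234.4506163036643, 'xyz': array([ 0.34544956, -0.06975323,  1.61269307]), 'orientation': array([ 0.09299657, -0.08709844, -1.53965249]), 'shot': 1}
case [ 0.553 -0.042  0.104] 0.77 [[306. 221.]]
lid [ 0.559 -0.047  0.099] 0.79 [[308. 219.]]
lid [ 0.556 -0.046  0.102] 0.45 [[308. 220.]]
lid_bar [0.495 0.059 0.118] 0.67 [[264. 242.]]
lid_bar [ 0.562 -0.047  0.1  ] 0.59 [[308. 218.]]
lid_bar [ 0.355 -0.166  0.055] 0.55 [[353. 302.]]
latch_left [0.492 0.06  0.119] 0.77 [[264. 243.]]
left_stud [0.493 0.06  0.119] 0.73 [[264. 243.]]
right_stud [ 0.488 -0.153  0.118] 0.61 [[350. 248.]]
left_pivot [ 0.549 -0.039  0.101] 0.87 [[305. 223.]]
carrier0 [0.561 0.244 0.033] 0.94 [[198. 219.]]
carrier0 [0.439 0.295 0.031] 0.82 [[176. 265.]]
carrier0 [0.557 0.35  0.033] 0.8 [[157. 219.]]
carrier0 [ 0.448 -0.317  0.03 ] 0.68 [[411. 268.]]
reagent [ 0.66  -0.318  0.088] 0.74 [[416. 184.]]
beaker [0.373 0.189 0.028] 0.61 [[215. 291.]]
dish [0.372 0.012 0.016] 0.77 [[284. 293.]]
dish [ 0.552 -0.046  0.104] 0.37 [[308. 221.]]
swabs [
[... 1481 characters left out ...]
ay([ 1.13847791,  0.42608497,  0.07388562,  1.60599375, -0.03407498,
        1.11080525, -0.06711896]), 'qvel': array([-6.92936871e-05, -2.30338572e-03,  1.38086731e-03,  8.46918350e-04,
        2.81085284e-04,  4.85294643e-04, -2.74579887e-04]), 'joint_efforts': array([ 3.72548639e-04, -9.35510159e+01,  3.66304256e+00, -4.54550099e+01,
       -4.89812193e-02,  1.30047725e-02,  7.76970637e-06]), 'eef_pos': array([ 0.18834136, -0.64815927,  0.30267916]), 'tcp_rot': array([-3.11021037e+00, -4.42684476e-01, -1.51427601e-05]), 'ft_force': array([-1.78181501, -0.21191236, -0.29016661]), 'ft_torque': array([ 0.01265388, -0.0125484 , -0.0640428 ]), 'grip_force': 0.0, 'opening': 0.09411598010454458}
```

```bash
python3 - <<'E'
import cv2
a=cv2.imread("pics/top0.png")[150:340,130:490];b=cv2.imread("pics/side0.png")
cv2.imwrite("pics/top0c.png",cv2.resize(a,None,fx=2.2,fy=2.2,interpolation=cv2.INTER_CUBIC))
E
```

```text
(no output)
```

View pics/top0c.png

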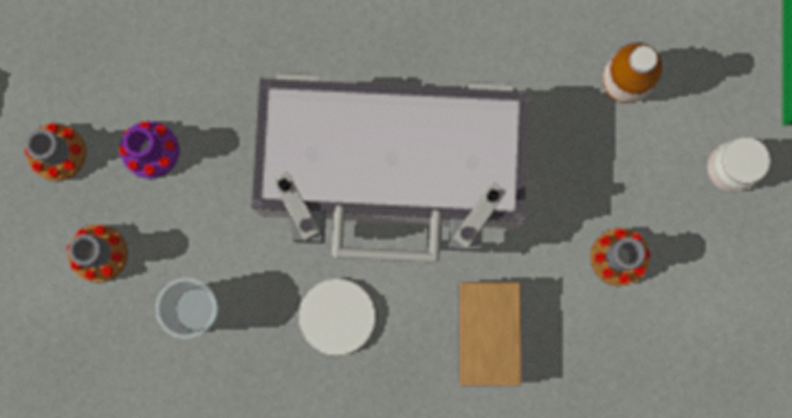

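View pics/side0.png

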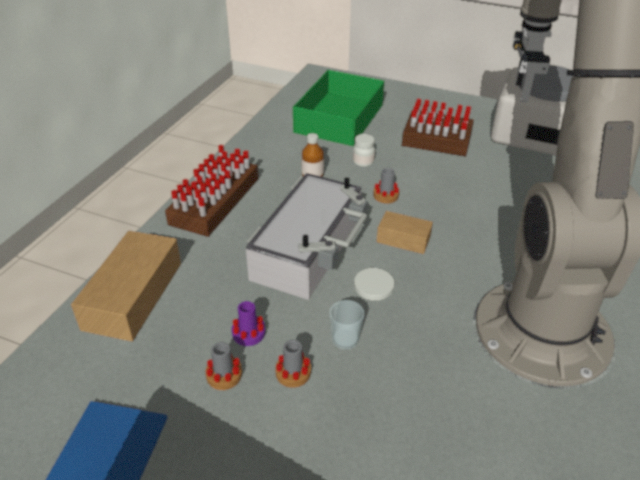

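Top crop: red/orange carriers with grey hubs at crop (42,146), (85,250), (628,252) fit the description. The purple one at (140,143) is a look-alike and is left alone. The lid is shut and the studs are at (285,184) and (494,195). The side view agrees. Next I enlarge for exact points.

```bash
python3 - <<'E'
import cv2,numpy as np
def crop(f,x0,y0,x1,y1,s,o):
    a=cv2.imread(f)[y0:y1,x0:x1]; a=cv2.resize(a,None,fx=s,fy=s,interpolation=cv2.INTER_CUBIC)
    for x in range((x0+9)//10*10,x1,10):
        cv2.putText(a,str(x),((x-x0)*s,8),0,.3,(0,255,255),1); a[::6,(x-x0)*s]=(0,255,255)
    for y in range((y0+9)//10*10,y1,10):
        cv2.putText(a,str(y),(0,(y-y0)*s),0,.3,(0,255,255),1); a[(y-y0)*s,::6]=(0,255,255)
    cv2.imwrite(o,a)
crop("pics/top0.png",240,180,373,272,6,"pics/a.png")
crop("pics/side0.png",240,165,373,265,6,"pics/b.png")
a=cv2.imread("pics/top0.png");b=cv2.imread("pics/side0.png")
def g(im,x,y):
    return cv2.resize(im[y-22:y+22,x-22:x+22],None,fx=6,fy=6,interpolation=cv2.INTER_CUBIC)
o=np.vstack([np.hstack([g(a,152,218),g(a,172,265),g(a,414,266)]),np.hstack([g(b,223,363),g(b,293,363),g(b,387,185)])])
cv2.imwrite("pics/c.png",o)
E
```

```text
(no output)
```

View pics/a.png

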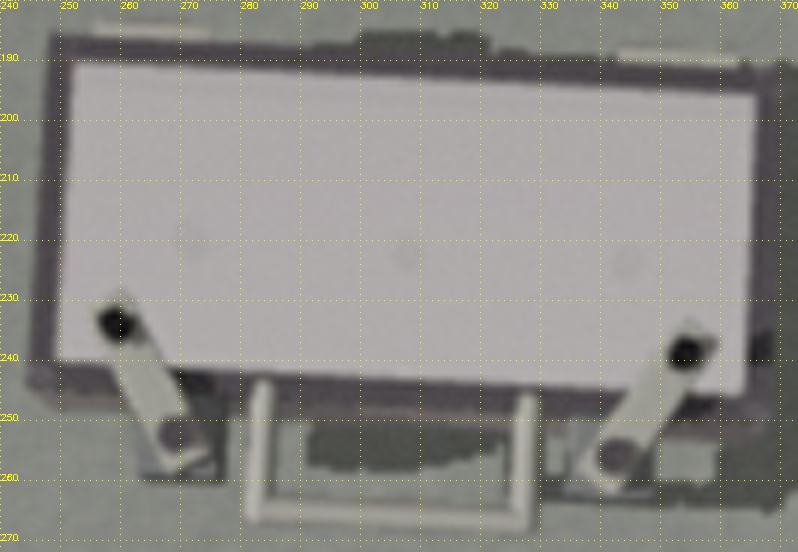

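View pics/b.png

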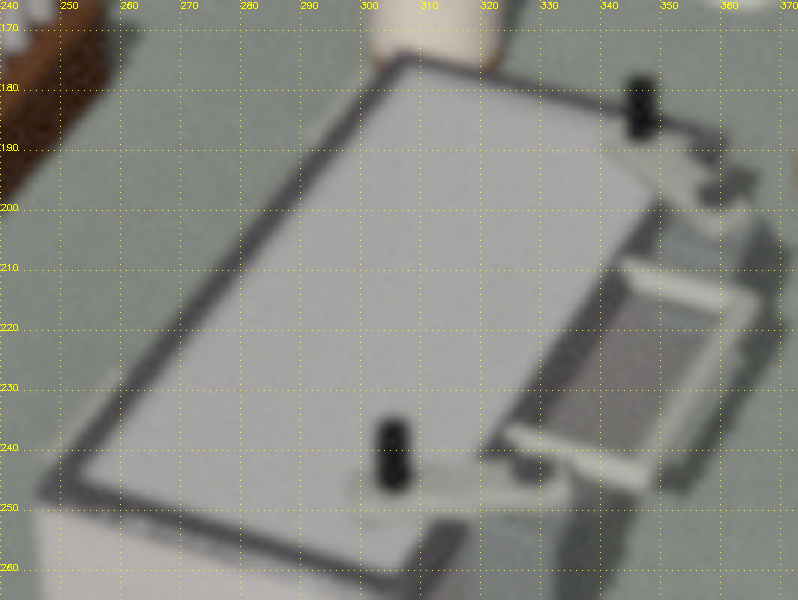

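View pics/c.png

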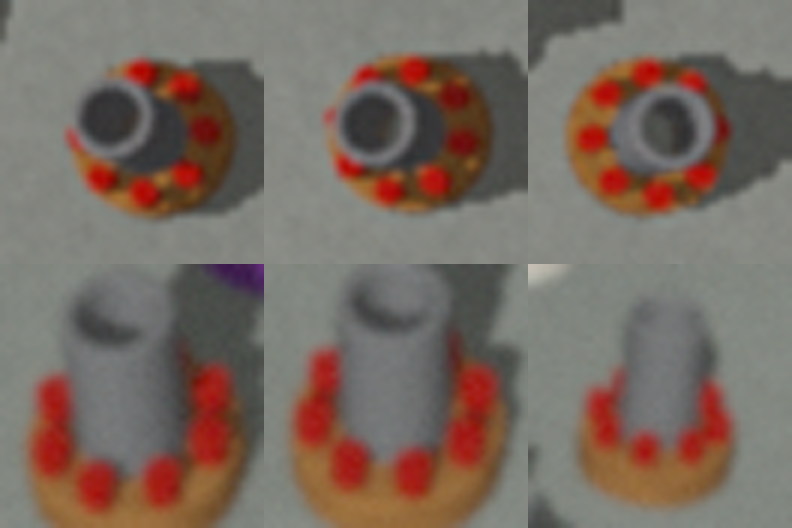

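Images show the case yawed slightly, with both studs lying across the lid (top px 259.5,234.5 and 354.5,239). The three grey hubs are clear of each other. Now I fit the case pose and triangulate.

```bash
cat > fit.py <<'E'
from h import *
from scipy.optimize import least_squares
T=r.capture("top");S=r.capture("side")
def tri(a,b):
    A=np.zeros((3,3));B=np.zeros(3);L=[]
    for p,u in((T,a),(S,b)):
        c,d=ray(p,*u);P=np.eye(3)-np.outer(d,d);A+=P;B+=P@c
    X=np.linalg.solve(A,B);return X.round(4)
h=-.42
for n,a,b in[("A",(148.4,215.4),(220.2,347.9)),("B",(168.4,263.3),(292.9,347.1)),("C",(416.4,264.6),(387.7,171.1)),
 ("Lstud",(259.1,234.1),(304.6,235.3)),("Rstud",(354.1,238.6),(345.6,178.3)),("barmid",(303.9,265.7),(354.5,229))]:
    X=tri(a,b); print(n,X,(proj(T,X)-a).round(1),(proj(S,X)-b).round(1))
z=.103
obj=[(T,(.075,.155,z),(249,186)),(T,(.075,-.155,z),(368,191.5)),(T,(-.075,.155,z),(244.5,244.5)),
(S,(.075,.155,z),(246,246.5)),(S,(.075,-.155,z),(306,174.5)),(S,(-.075,-.155,z),(359.5,187.5)),(S,(-.075,.155,z),(306,263)),
(T,(-.12,0,.105),(304.3,266)),(T,(-.093,.09,.118),(269.5,252.5)),(T,(-.093,-.09,.118),(341,256))]
W=lambda q,o:np.r_[q[:2]+R.from_euler("z",q[2]).as_matrix()[:2,:2]@np.array(o[:2]),o[2]]
f=lambda q:np.concatenate([(proj(p,W(q,o))[0]-np.array(u)-h) for p,o,u in obj])
s=least_squares(f,[.555,-.046,0],loss="soft_l1");q=s.x
print("case",q.round(4),f(q).reshape(-1,2).round(1).tolist())
for n,o in dict(sp0=(0,.096,.054),sp1=(0,0,.054),sp2=(0,-.096,.054),bar=(-.12,0,.099),hinge=(.075,0,.099),lp=(-.093,.09,.108),rp=(-.093,-.09,.108)).items(): print(n,W(q,o).round(4))
E
python3 fit.py
```

```text
A [0.5606 0.361  0.0822] [[-0.3 -0.7]] [[1.  0.2]]
B [0.4395 0.3037 0.0777] [[-0.1 -0.3]] [[0.4 0. ]]
C [ 0.4552 -0.3233  0.0783] [[-0.1 -0.6]] [[0.6 0.1]]
Lstud [0.515  0.0714 0.1459] [[-0.4 -1.3]] [[1.5 0.3]]
Rstud [ 0.5109 -0.1599  0.1448] [[-0.3 -1.3]] [[1.3 0.2]]
barmid [ 0.443  -0.0395  0.1023] [[-0.2 -0.8]] [[0.9 0.1]]
case [ 0.5632 -0.0432 -0.0196] [[-1.7, -0.8], [2.0, -0.4], [-0.9, -0.3], [0.1, 0.4], [0.4, -1.6], [2.4, -0.2], [3.0, 3.3], [0.4, -0.8], [-0.8, -0.4], [0.6, -0.3]]
sp0 [0.5651 0.0528 0.054 ]
sp1 [ 0.5632 -0.0432  0.054 ]
sp2 [ 0.5614 -0.1392  0.054 ]
bar [ 0.4433 -0.0409  0.099 ]
hinge [ 0.6382 -0.0447  0.099 ]
lp [0.472  0.0486 0.108 ]
rp [ 0.4685 -0.1314  0.108 ]
```

Emit:
drive_tool(
  deltas=[8.05,12.2,-0.9,0,50,8.05,12.2,-0.9,0,50,8.05,12.2,-0.9,0,50,8.05,12.2,-0.9,0,50,8.05,12.2,-0.9,0,50,8.05,12.2,-0.9,0,50,8.05,12.2,-0.9,0,50,8.05,12.2,-0.9,0,50,8.05,12.2,-0.9,0,50,8.05,12.2,-0.9,0,50,8.05,12.2,-0.9,0,50,8.05,12.2,-0.9,0,50,8.05,12.2,-0.9,0,50,8.05,12.2,-0.9,0,50,8.05,12.2,-0.9,0,50,8.05,12.2,-0.9,0,50,8.05,12.2,-0.9,0,50,8.05,12.2,-0.9,0,50,8.05,12.2,-0.9,0,50,8.05,12.2,-0.9,0,50],
)

```text
t: 3.27
eef_pos: [0.5098, -0.1613, 0.2668]
tcp_rot: [3.11, 0.44, 0.0]
ft_force: [0.8, -0.1, -0.5]
opening: 0.0497
grip_force: 0.0
```

```bash
cat > look.py <<'E'
import sys
from h import *
# look.py name cx cy half(top) cx cy half(side)
n,*v=sys.argv[1:];v=list(map(int,v));o=[]
for i,c in enumerate(("top","side")):
    p=r.capture(c);x,y,w=v[3*i:3*i+3];x=max(w,min(640-w,x));y=max(w,min(480-w,y));a=p["img"][y-w:y+w,x-w:x+w]
    s=400/(2*w);a=cv2.resize(a,(400,400),interpolation=cv2.INTER_CUBIC)
    for X in range((x-w+9)//10*10,x+w,10): cv2.putText(a,str(X),(int((X-x+w)*s),8),0,.28,(0,255,255),1);a[::8,int((X-x+w)*s)]=(0,255,255)
    for Y in range((y-w+9)//10*10,y+w,10): cv2.putText(a,str(Y),(0,int((Y-y+w)*s)),0,.28,(0,255,255),1);a[int((Y-y+w)*s),::8]=(0,255,255)
    o.append(a)
cv2.imwrite(f"pics/{n}.png",np.hstack(o))
E
python3 look.py s1 330 245 55 330 205 45
```

```text
(no output)
```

View pics/s1.png

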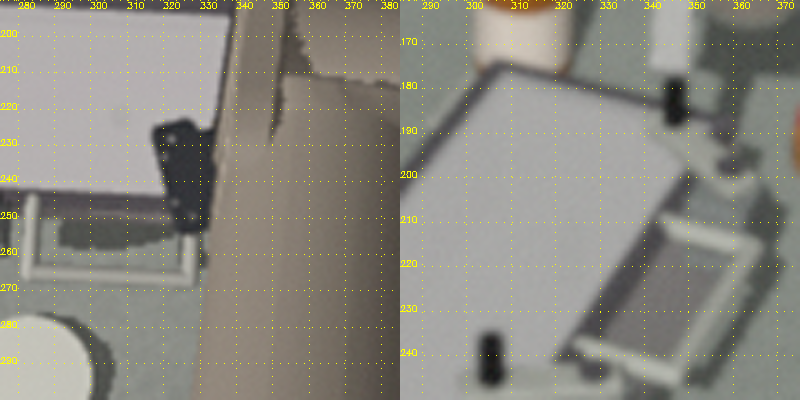

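The near finger (side px 347,170) hangs just above the right stud (346,180), so I descend and pinch.

Emit:
drive_tool(
  deltas=[0,0,-0.5,0,50,0,0,-1.1,0,50,0,0,-1.1,0,50,0,0,-1.1,0,50,0,0,-1.1,0,6,0,0,-1.1,0,6,0,0,-1.1,0,6,0,0,-1.1,0,6,0,0,-1.1,0,6,0,0,-1.1,0,6,0,0,-1.1,0,6,0,0,-1.1,0,6,0,0,-1.1,0,6,0,0,-1.1,0,6],
)

```text
t: 4.53
eef_pos: [0.5107, -0.1604, 0.223]
tcp_rot: [3.11, 0.442, 0.001]
ft_force: [3.4, -3.7, 3.2]
opening: 0.013
grip_force: 30.0
```

Emit:
drive_tool(
  deltas=[-0.07,-0.1,0,-1.15,6,-0.15,-0.18,0,-2.3,6,-0.25,-0.265,0,-3.45,6,-0.35,-0.34,0,-4.6,6,-0.455,-0.4,0,-5.7,6,-0.56,-0.45,0,-6.8,6,-0.68,-0.49,0,-7.9,6,-0.8,-0.52,0,-9,6,-0.93,-0.535,0,-10.1,6,-1.05,-0.54,0,-11.3,6,-1.07,-0.54,0,-11.3,6,-1.07,-0.54,0,-11.3,6,-1.07,-0.54,0,-11.3,6,-1.07,-0.54,0,-11.3,6],
)

```text
t: 5.7
eef_pos: [0.4673, -0.1842, 0.2231]
tcp_rot: [2.946, -1.084, 0.003]
ft_force: [0.6, -18.7, 3.4]
opening: 0.0133
grip_force: 30.0
```

Emit:
drive_tool(
  deltas=[0,0,0,0,45,0,0,0,0,45,0,0,0,0,45,0,0,0,0,45,0,0,1.1,0,45,0,0,1.1,0,45,1.17,6.3,1.1,16,45,1.17,6.3,1.1,16,45,1.17,6.3,1.1,16,45,1.17,6.3,1.1,16,45,1.17,6.3,1.1,16,45,1.17,6.3,1.1,16,45,1.17,6.3,1.1,16,45,1.17,6.3,1.1,16,45,1.17,6.3,1.1,16,45,1.17,6.3,1.1,16,45,1.17,6.3,1.1,16,45,1.17,6.3,1.1,16,45,1.17,6.3,1.1,16,45,1.17,6.3,1.1,16,45],
)

```text
t: 7.37
eef_pos: [0.5143, 0.0702, 0.2667]
tcp_rot: [-2.957, -1.061, -0.0]
ft_force: [-0.6, -0.1, -0.2]
opening: 0.0447
grip_force: 0.0
```

Emit:
drive_tool(
  deltas=[0,0,-0.5,0,45,0,0,-1.1,0,45,0,0,-1.1,0,45,0,0,-1.1,0,45,0,0,-1.1,0,6,0,0,-1.1,0,6,0,0,-1.1,0,6,0,0,-1.1,0,6,0,0,-1.1,0,6,0,0,-1.1,0,6,0,0,-1.1,0,6,0,0,-1.1,0,6,0,0,-1.1,0,6,0,0,-1.1,0,6],
)

```text
t: 8.53
eef_pos: [0.5145, 0.0703, 0.223]
tcp_rot: [2.955, 1.067, 0.001]
ft_force: [-1.3, -0.3, 5.9]
opening: 0.0131
grip_force: 30.0
```

Emit:
drive_tool(
  deltas=[-0.07,0.11,0,1.2,6,-0.155,0.21,0,2.4,6,-0.245,0.305,0,3.6,6,-0.35,0.385,0,4.8,6,-0.46,0.457,0,6,6,-0.575,0.517,0,7.2,6,-0.7,0.564,0,8.4,6,-0.82,0.598,0,9.6,6,-0.95,0.618,0,10.8,6,-1.06,0.625,0,11.8,6,-1.08,0.625,0,11.8,6,-1.08,0.625,0,11.8,6,-1.08,0.625,0,11.8,6,-1.08,0.625,0,11.8,6],
)

```text
t: 9.7
eef_pos: [0.4719, 0.0957, 0.2231]
tcp_rot: [2.047, 2.382, 0.003]
ft_force: [4.1, 3.6, 3.3]
opening: 0.0134
grip_force: 30.0
```

Emit:
drive_tool(
  deltas=[0,0,0,0,36,0,0,0,0,36,0,0,0,0,36,0,0,0,0,36,0,0,1.1,0,36,0,0,1.1,0,36,-0.74,-3.45,1.1,-2,36,-0.74,-3.45,1.1,-2,36,-0.74,-3.45,1.1,-2,36,-0.74,-3.45,1.1,-2,36,-0.74,-3.45,1.1,-2,36,-0.74,-3.45,1.1,-2,36,-0.74,-3.45,1.1,-2,36,-0.74,-3.45,0,-2,36,-0.74,-3.45,-1.15,-2,36,-0.74,-3.45,-1.15,-2,36,-0.74,-3.45,-1.15,-2,36,-0.74,-3.45,-1.15,-2,36],
)

```text
t: 11.2
eef_pos: [0.4421, -0.0419, 0.1777]
tcp_rot: [-2.244, -2.197, -0.0]
ft_force: [0.8, 0.2, 1.5]
opening: 0.0361
grip_force: 0.0
```

Emit:
drive_tool(
  deltas=[0,0,0,0,5,0,0,0,0,5,0,0,0,0,5,0,0,0,0,5,0,0,0,0,5,0,0,0,0,5,0,0,0,0,5,0,0,0,0,5],
)

```text
t: 11.87
eef_pos: [0.4422, -0.0429, 0.1775]
tcp_rot: [2.246, 2.195, 0.001]
ft_force: [-1.2, -0.5, 9.6]
opening: 0.011
grip_force: 30.0
```

Emit:
drive_tool(
  deltas=[0.024,0,0.487,0,5,0.097,0,0.969,0,5,0.218,0,1.441,0,5,0.385,-0.01,1.898,0,5,0.597,-0.01,2.337,0,5,0.851,-0.02,2.753,0,5,1.146,-0.02,3.141,0,5,1.479,-0.03,3.497,0,5,1.845,-0.03,3.819,0,5,2.241,-0.04,4.102,0,5,2.664,-0.05,4.345,0,5,3.109,-0.06,4.544,0,5,3.571,-0.07,4.697,0,5,4.046,-0.08,4.804,0,5,4.53,-0.09,4.863,0,5,5.017,-0.1,4.873,0,5,5.503,-0.1,4.835,0,5,5.6,-0.1,4.82,0,5,5.6,-0.1,4.82,0,5,5.6,-0.1,4.82,0,5],
)

```text
t: 13.53
eef_pos: [0.6664, -0.0475, 0.37]
tcp_rot: [2.246, 2.194, 0.001]
ft_force: [3.7, -3.6, 3.0]
opening: 0.0111
grip_force: 30.0
```

Emit:
drive_tool(
  deltas=[0,0,0,0,36,0,0,0,0,36,0,0,0,0,36,0,0,0,0,36,0,0,0.9,0,36,0,0,1.5,0,36,-5.28,-6.89,1.5,-18,60,-5.28,-6.89,1.5,-18,60,-5.28,-6.89,1.5,-18,60,-5.28,-6.89,1.5,-18,60,-5.28,-6.89,1.5,-18,60,-5.28,-6.89,1.5,-18,60,-5.28,-6.89,0.5,-18,60,-5.28,-6.89,-0.5,-18,60,-5.28,-6.89,-1.5,-18,60,-5.28,-6.89,-2.75,-18,60,-5.28,-6.89,-2.75,-18,60,-5.28,-6.89,-2.75,-18,60,-5.28,-6.89,-2.75,-18,60,-5.28,-6.89,-2.75,-18,60],
)

```text
t: 15.2
eef_pos: [0.454, -0.3221, 0.2587]
tcp_rot: [-3.14, 0.042, 0.002]
ft_force: [-0.1, -0.0, 0.1]
opening: 0.0601
grip_force: 0.0
```

```bash
python3 look.py s2 320 235 120 320 250 125; python3 - <<'E'
from h import *
for n in("top","side"):
    p=r.capture(n)
    for l in["spindle0","carrier0"]:
        for d in r.find_in(p,l)[:5]: print(n,l,np.round(d["xyz"],3),round(d["conf"],2),proj(p,d["xyz"]).round(1))
    print(proj(p,[[.564,.05,.054],[.5625,-.0458,.054],[.561,-.142,.054]]).round(1).tolist())
E
```

```text
top spindle0 [ 0.603 -0.047  0.043] 0.63 [[308.9 205.4]]
top carrier0 [0.556 0.354 0.032] 0.62 [[156.  219.3]]
top carrier0 [0.562 0.244 0.031] 0.6 [[198.1 218.4]]
top carrier0 [0.463 0.307 0.035] 0.58 [[171.6 255.1]]
top carrier0 [ 0.601 -0.042  0.044] 0.51 [[307.1 206.2]]
[[271.0, 218.5], [307.9, 220.1], [345.1, 221.8]]
side spindle0 [ 0.624 -0.04   0.084] 0.87 [[283.1 215.7]]
side carrier0 [0.453 0.322 0.036] 0.97 [[283.5 366.3]]
side carrier0 [0.554 0.26  0.033] 0.87 [[251.1 328.7]]
side carrier0 [0.553 0.376 0.032] 0.8 [[223.1 372. ]]
side carrier0 [ 0.446 -0.304  0.033] 0.77 [[388.1 189.9]]
[[290.3, 255.5], [308.0, 230.6], [324.2, 207.8]]
```

View pics/s2.png

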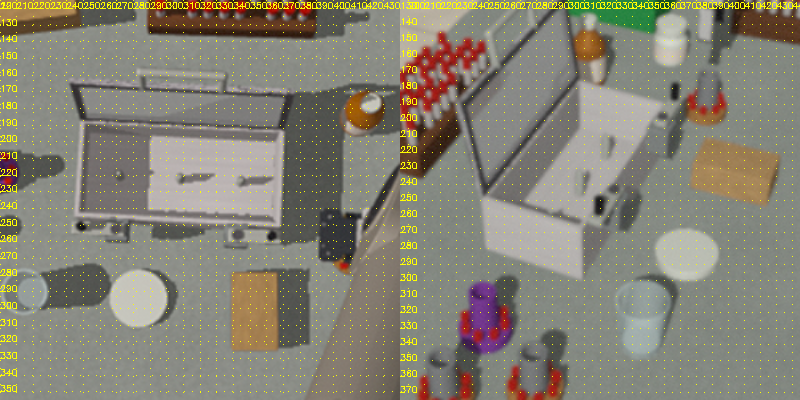

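The lid stands wide open. Carrier B has been knocked, from about (0.44,0.304) to about (0.46,0.31–0.32). C is under the gripper. I zoom in on the spindles and C.

```bash
sed -i 's/^n,\*v/# /;' look.py; cat > look.py <<'E'
import sys
from h import *
# look.py name  then groups: cam cx cy halfw halfh ; tiles 400x300 with pixel grid
n,*v=sys.argv[1:];o=[]
P={c:r.capture(c) for c in set(v[::5])}
for i in range(0,len(v),5):
    x,y,w,h=map(int,v[i+1:i+5]);a=P[v[i]]["img"];x=max(w,min(640-w,x));y=max(h,min(480-h,y))
    s=400/(2*w);a=cv2.resize(a[y-h:y+h,x-w:x+w],(400,300),interpolation=cv2.INTER_CUBIC)
    st=5 if w<25 else 10
    for X in range((x-w)//st*st+st,x+w,st): cv2.putText(a,str(X),(int((X-x+w+.5)*s),8),0,.28,(0,255,255),1);a[::8,int((X-x+w+.5)*s)]=(0,255,255)
    for Y in range((y-h)//st*st+st,y+h,st): cv2.putText(a,str(Y),(0,int((Y-y+h+.5)*s)),0,.28,(0,255,255),1);a[int((Y-y+h+.5)*s),::8]=(0,255,255)
    o.append(a)
cv2.imwrite(f"pics/{n}.png",np.vstack([np.hstack(o[k:k+2]) for k in range(0,len(o),2)]))
E
python3 look.py s3 top 308 222 48 36 side 308 228 40 30 side 388 165 40 30 top 165 240 40 30
```

```text
(no output)
```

View pics/s3.png

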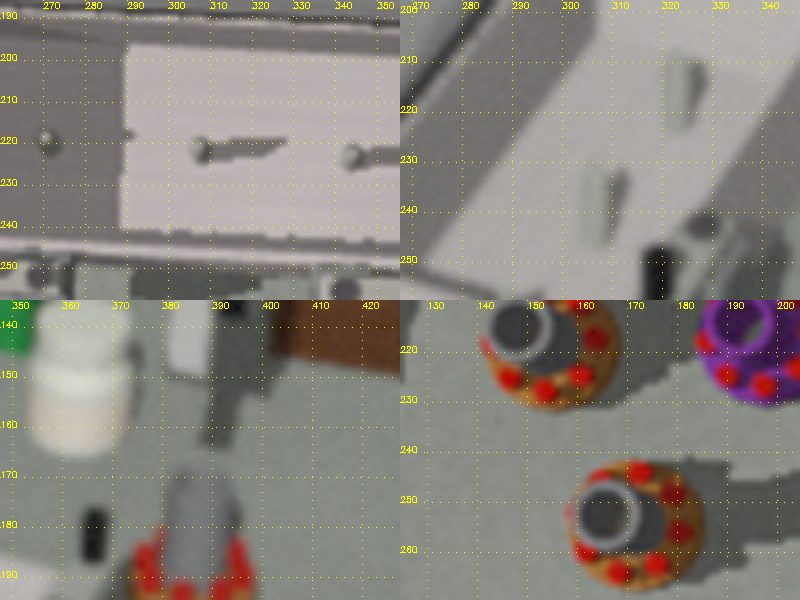

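Spindle tips in top at (269.5,219), (307,221) and (344,221) agree with the fit. C's hub top in the side view at (387,170) is unmoved, so I grasp C.

Emit:
drive_tool(
  deltas=[0.03,-0.03,-1,0,60,0.03,-0.03,-2,0,60,0.03,-0.03,-2.5,0,60,0.03,-0.03,-2.77,0,60,0.03,-0.03,-2.77,0,60,0.03,-0.03,-2.77,0,60,0.03,-0.03,-2.77,0,20,0.03,-0.03,-2.77,0,20,0.03,-0.03,-2.77,0,20,0.03,-0.03,-2.77,0,20,0.03,-0.03,-2.77,0,20,0.03,-0.03,-2.77,0,20,0.03,-0.03,-2.77,0,20,0.03,-0.03,-2.77,0,20],
)

```text
t: 16.87
eef_pos: [0.4559, -0.3236, 0.1494]
tcp_rot: [3.141, -0.035, 0.002]
ft_force: [-0.2, 2.0, 8.6]
opening: 0.0353
grip_force: 30.0
```

Emit:
drive_tool(
  deltas=[0,0,0.7,0,20,0,0,1.5,0,20,0,0,2.3,0,20,0,0,3,0,20,1,0,3,0,20,1.9,0.2,3,0,20,2.5,0.8,3,0,20,2.63,1.6,3,0,20,2.63,2.5,3,0,20,2.63,3.3,3,0,20,2.63,4,3,0,20,2.63,4.54,3,0,20,2.63,4.54,3,0,20,2.63,4.54,3,0,20,2.63,4.54,3,0,20,2.63,4.54,2.5,0,20,2.63,4.54,2.5,0,20,2.63,4.54,2.5,0,20],
)

```text
t: 18.37
eef_pos: [0.5601, -0.143, 0.248]
tcp_rot: [-3.141, 0.038, 0.003]
ft_force: [-0.8, -0.3, -2.2]
opening: 0.0347
grip_force: 29.7
```

```bash
python3 look.py s4 top 345 225 40 30 side 325 200 40 30; python3 - <<'E'
from h import *
p=r.capture("top");q=r.capture("side");e=r.read_state()["eef_pos"];print(e)
for c in(p,q): print(proj(c,[[e[0],e[1],e[2]-.148],[e[0],e[1],e[2]-.068],[.561,-.142,.054]]).round(1).tolist())
E
```

```text
[ 0.56095374 -0.14238023  0.24935178]
[[346.1, 219.2], [347.9, 214.5], [345.1, 221.8]]
[[324.4, 192.3], [324.8, 164.7], [324.2, 207.8]]
```

View pics/s4.png

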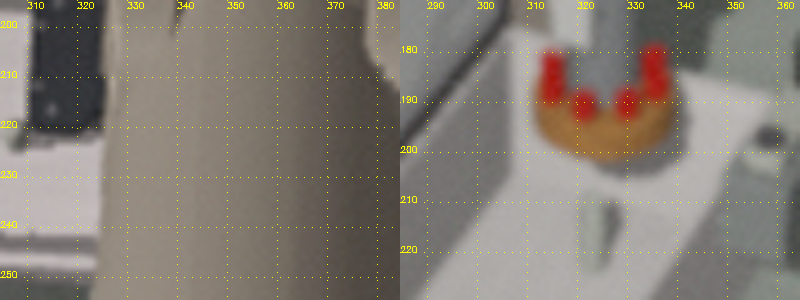

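The side view shows the carrier (u≈324.7) above spindle2 (u≈323). I nudge +x 2 mm and go down.

Emit:
drive_tool(
  deltas=[0.05,0,-0.4,0,20,0.05,0,-0.8,0,20,0.05,0,-1.1,0,20,0.05,0,-1.4,0,20,0.05,0,-1.7,0,20,0.05,0,-1.9,0,20,0.05,0,-2.1,0,20,0.05,0,-2.25,0,20,0.05,0,-2.33,0,20,0.05,0,-2.35,0,20,0.05,0,-2.35,0,20,0.05,0,-2.35,0,20],
)

```text
t: 19.57
eef_pos: [0.563, -0.1417, 0.1554]
tcp_rot: [-3.141, 0.035, -0.001]
ft_force: [-4.5, 2.5, 7.9]
opening: 0.0349
grip_force: 29.8
```

Emit:
drive_tool(
  deltas=[0,0,0,0,60,0,0,0,0,60,0,0,0,0,60,0,0,0,0,60,0,0,0,0,60,0,0,1,0,60,0,0,2,0,60,0,0,2.9,0,60,0,0,2.9,0,60,0,0,2.9,0,60],
)

```text
t: 20.4
eef_pos: [0.5636, -0.1422, 0.2729]
tcp_rot: [3.141, -0.036, 0.006]
ft_force: [-0.5, -0.5, -0.6]
opening: 0.06
grip_force: 0.0
```

```bash
python3 look.py s5 top 160 240 40 30 side 255 345 48 36 side 325 205 40 30 side 295 240 40 30
```

```text
(no output)
```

View pics/s5.png

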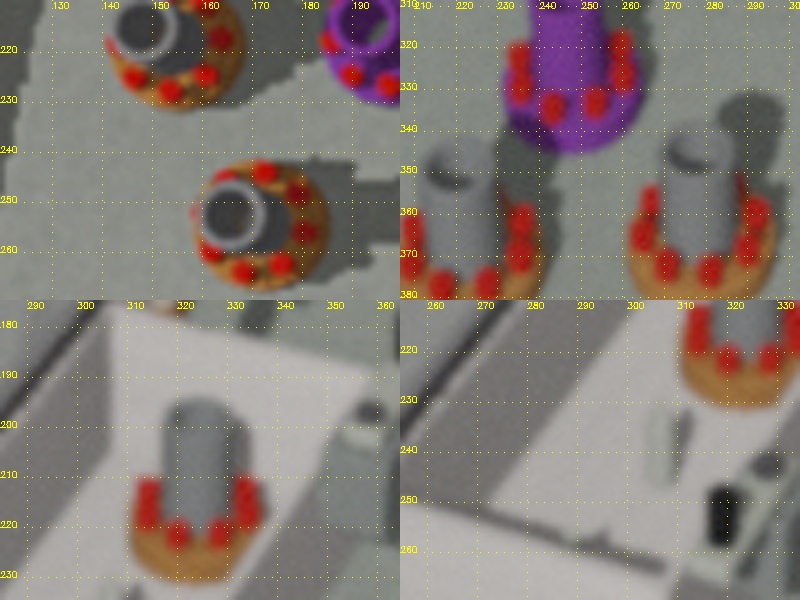

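C is seated upright on spindle2 (side px 326,215). A is unmoved and B is at top (166.1,252.3), side (278.5,343.3).

```bash
python3 - <<'E'
exec(open("fit.py").read().split("h=-.42")[0])
for n,a,b in[("A",(148.6,215.1),(220.7,348)),("B",(166.1,252.3),(278.7,343.4))]: 
    X=tri(a,b);print(n,X,proj(T,X)-a,proj(S,X)-b)
    print(atz(T,*a,.08).round(4),atz(S,*b,.08).round(4))
E
```

```text
A [0.5608 0.3604 0.0814] [[-0.14046894 -0.40409948]] [[0.56050805 0.07878992]]
[0.56   0.3604 0.08  ] [0.5626 0.3597 0.08  ]
B [0.4664 0.3098 0.0826] [[-0.05448948 -0.15881865]] [[0.16297256 0.04022664]]
[0.4662 0.3103 0.08  ] [0.4678 0.3079 0.08  ]
```

Emit:
drive_tool(
  deltas=[-2.43,11.29,0,0,60,-2.43,11.29,0,0,60,-2.43,11.29,0,0,60,-2.43,11.29,0,0,60,-2.43,11.29,0,0,60,-2.43,11.29,0,0,60,-2.43,11.29,0,0,60,-2.43,11.29,0,0,60,-2.43,11.29,0,0,60,-2.43,11.29,0,0,60,-2.43,11.29,0,0,60,-2.43,11.29,0,0,60,-2.43,11.29,0,0,60,-2.43,11.29,0,0,60,-2.43,11.29,0,0,60,-2.43,11.29,0,0,60,-2.43,11.29,0,0,60,-2.43,11.29,0,0,60,-2.43,11.29,0,0,60,-2.43,11.29,0,0,60],
)

```text
t: 22.27
eef_pos: [0.4657, 0.3093, 0.2707]
tcp_rot: [-3.141, 0.036, -0.0]
ft_force: [-0.3, 0.1, -0.6]
opening: 0.0598
grip_force: 0.0
```

Emit:
drive_tool(
  deltas=[0,0,-1,0,60,0,0,-2,0,60,0,0,-2.8,0,60,0,0,-3.12,0,60,0,0,-3.12,0,60,0,0,-3.12,0,60,0,0,-3.12,0,20,0,0,-3.12,0,20,0,0,-3.12,0,20,0,0,-3.12,0,20,0,0,-3.12,0,20,0,0,-3.12,0,20,0,0,-3.12,0,20,0,0,-3.12,0,20],
)

```text
t: 23.43
eef_pos: [0.4659, 0.31, 0.1468]
tcp_rot: [-3.141, 0.036, -0.002]
ft_force: [-1.5, -0.2, 9.4]
opening: 0.0352
grip_force: 30.0
```

Emit:
drive_tool(
  deltas=[0,0,0.7,0,20,0,0,1.5,0,20,0,0,2.3,0,20,0,0,3.1,0,20,1,-0.2,3.1,0,20,1.9,-0.6,3.1,0,20,2.42,-1.2,3.1,0,20,2.42,-2.2,3.1,0,20,2.42,-3.2,3.1,0,20,2.42,-4.2,3.1,0,20,2.42,-5.2,3.1,0,20,2.42,-6.2,3.1,0,20,2.42,-7.2,3.1,0,20,2.42,-8.1,3.1,0,20,2.42,-8.88,3.1,0,20,2.42,-8.88,3.1,0,20,2.42,-8.88,2.8,0,20,2.42,-8.88,2.5,0,20,2.42,-8.88,2.5,0,20,2.42,-8.88,2.5,0,20],
)

```text
t: 25.1
eef_pos: [0.5618, -0.0442, 0.2445]
tcp_rot: [-3.141, 0.032, 0.004]
ft_force: [-0.6, -0.7, -1.6]
opening: 0.0353
grip_force: 30.0
```

Emit:
drive_tool(
  deltas=[0,0,-0.4,0,20,0,0,-0.8,0,20,0,0,-1.1,0,20,0,0,-1.4,0,20,0,0,-1.7,0,20,0,0,-1.9,0,20,0,0,-2.1,0,20,0,0,-2.25,0,20,0,0,-2.33,0,20,0,0,-2.35,0,20,0,0,-2.35,0,20,0,0,-2.35,0,20],
)

```text
t: 26.1
eef_pos: [0.5624, -0.0456, 0.1526]
tcp_rot: [3.141, -0.036, 0.001]
ft_force: [-5.6, -0.0, 7.5]
opening: 0.0351
grip_force: 30.0
```

Emit:
drive_tool(
  deltas=[0,0,0,0,60,0,0,0,0,60,0,0,0,0,60,0,0,0,0,60,0,0,0,0,60,0,0,1,0,60,0,0,2,0,60,0,0,2.9,0,60,0,0,2.9,0,60,0,0,2.9,0,60],
)

```text
t: 26.93
eef_pos: [0.5632, -0.0456, 0.2701]
tcp_rot: [3.141, -0.036, 0.007]
ft_force: [-0.8, -0.2, -2.2]
opening: 0.0601
grip_force: 0.0
```

```bash
python3 - <<'E'
from h import *
for n in("top","side"):
    p=r.capture(n); cv2.imwrite(f"pics/now_{n}.png",p["img"])
    for d in r.find_in(p,"carrier0")[:5]: print(n,np.round(d["xyz"],3),round(d["conf"],2),proj(p,d["xyz"]).round(1))
a=cv2.imread("pics/top0.png")[195:240,125:180].astype(int);b=cv2.imread("pics/now_top.png")[195:240,125:180].astype(int)
print(np.abs(a-b).mean())
E
```

```text
top [ 0.539 -0.155  0.036] 0.84 [[349.5 231.2]]
top [0.559 0.355 0.03 ] 0.79 [[155.8 218.4]]
top [0.563 0.244 0.033] 0.62 [[197.6 218. ]]
side [0.556 0.374 0.033] 0.94 [[222.6 370.7]]
side [ 0.552 -0.034  0.042] 0.89 [[310.  238.6]]
side [0.556 0.261 0.032] 0.69 [[250.4 328.8]]
7.613198653198653
```

Emit:
drive_tool(
  deltas=[-0.06,10.15,0,0,60,-0.06,10.15,0,0,60,-0.06,10.15,0,0,60,-0.06,10.15,0,0,60,-0.06,10.15,0,0,60,-0.06,10.15,0,0,60,-0.06,10.15,0,0,60,-0.06,10.15,0,0,60,-0.06,10.15,0,0,60,-0.06,10.15,0,0,60,-0.06,10.15,0,0,60,-0.06,10.15,0,0,60,-0.06,10.15,0,0,60,-0.06,10.15,0,0,60,-0.06,10.15,0,0,60,-0.06,10.15,0,0,60,-0.06,10.15,0,0,60,-0.06,10.15,0,0,60],
)

```text
t: 28.63
eef_pos: [0.5601, 0.3599, 0.268]
tcp_rot: [-3.141, 0.037, -0.0]
ft_force: [-0.6, 0.5, -0.2]
opening: 0.0601
grip_force: 0.0
```

Emit:
drive_tool(
  deltas=[0,0,-1,0,60,0,0,-2,0,60,0,0,-2.8,0,60,0,0,-3.05,0,60,0,0,-3.05,0,60,0,0,-3.05,0,60,0,0,-3.05,0,20,0,0,-3.05,0,20,0,0,-3.05,0,20,0,0,-3.05,0,20,0,0,-3.05,0,20,0,0,-3.05,0,20,0,0,-3.05,0,20,0,0,-3.05,0,20],
)

```text
t: 29.8
eef_pos: [0.5603, 0.3606, 0.147]
tcp_rot: [-3.141, 0.036, -0.002]
ft_force: [-1.1, -1.5, 9.2]
opening: 0.0346
grip_force: 30.0
```

Emit:
drive_tool(
  deltas=[0,0,0.7,0,20,0,0,1.5,0,20,0,0,2.3,0,20,0,0,3.1,0,20,0,0,3.1,0,20,0.09,-0.8,3.1,0,20,0.09,-1.8,3.1,0,20,0.09,-2.8,3.1,0,20,0.09,-3.8,3.1,0,20,0.09,-4.8,3.1,0,20,0.09,-5.8,3.1,0,20,0.09,-6.8,3.1,0,20,0.09,-7.75,3.1,0,20,0.09,-7.75,3.1,0,20,0.09,-7.75,2.8,0,20,0.09,-7.75,2.5,0,20,0.09,-7.75,2.5,0,20,0.09,-7.75,2.5,0,20],
)

```text
t: 31.3
eef_pos: [0.5629, 0.0518, 0.2445]
tcp_rot: [-3.141, 0.032, 0.004]
ft_force: [0.6, 0.0, -2.6]
opening: 0.0353
grip_force: 30.0
```

Emit:
drive_tool(
  deltas=[0,0,-0.4,0,20,0,0,-0.8,0,20,0,0,-1.1,0,20,0,0,-1.4,0,20,0,0,-1.7,0,20,0,0,-1.9,0,20,0,0,-2.1,0,20,0,0,-2.25,0,20,0,0,-2.33,0,20,0,0,-2.35,0,20,0,0,-2.35,0,20,0,0,-2.35,0,20],
)

```text
t: 32.3
eef_pos: [0.5637, 0.0504, 0.1525]
tcp_rot: [3.141, -0.036, 0.001]
ft_force: [-4.1, -0.5, 6.0]
opening: 0.0345
grip_force: 30.0
```

Emit:
drive_tool(
  deltas=[0,0,0,0,60,0,0,0,0,60,0,0,0,0,60,0,0,0,0,60,0,0,0,0,60,0,0,1,0,60,0,0,2,0,60,0,0,3,0,60,0,0,3,0,60,0,3,3,0,60,0,5,3,0,60,0,7,3,0,60,0,7,3,0,60,0,7,3,0,60,0,7,3,0,60,0,7,3,0,60],
)

```text
t: 33.63
eef_pos: [0.5625, 0.3344, 0.2718]
tcp_rot: [-3.14, 0.032, 0.0]
ft_force: [0.0, -0.6, -0.3]
opening: 0.0598
grip_force: 0.0
```

```bash
python3 look.py s6 top 308 215 80 60 side 310 215 80 60; python3 - <<'E'
from h import *
p=r.capture("top")
print(proj(p,[[.564,.05,.086],[.5625,-.0458,.086],[.561,-.142,.086],[.6688,-.046,.291]]).round(1).tolist())
print(proj(r.capture("side"),[[.564,.05,.086],[.5625,-.0458,.086],[.561,-.142,.086],[.6688,-.046,.291]]).round(1).tolist())
E
```

```text
[[270.1, 216.7], [307.8, 218.4], [345.7, 220.1], [308.3, 158.0]]
[[290.0, 244.8], [307.9, 220.0], [324.3, 197.5], [262.4, 134.3]]
```

View pics/s6.png

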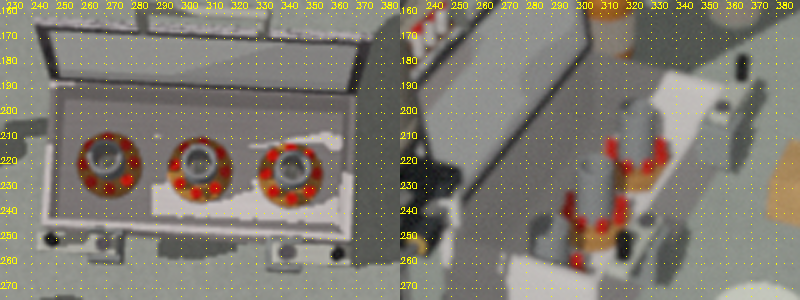

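All three carriers sit on their spindles (top px 267,217; 304,219; 341,223, hubs centred round the tips) and the lid is still wide open. I go back to the bar.

Emit:
drive_tool(
  deltas=[0,0,1,0,36,0,0,2,1.4,36,0,0,3,2.8,36,0,0,3.96,4.2,36,2.6,-9.55,3.96,18,36,2.6,-9.55,3.96,18,36,2.6,-9.55,3.96,18,36,2.6,-9.55,3.96,18,36,2.6,-9.55,3.96,18,36,2.6,-9.55,3.96,18,36,2.6,-9.55,3.96,18,36,2.6,-9.55,3.96,18,36,2.6,-9.55,3.96,18,36,2.6,-9.55,3.96,18,36,2.6,-9.55,3.96,18,36,2.6,-9.55,3.96,18,36,2.6,-9.55,3.96,18,36,2.6,-9.55,3.96,18,36,2.6,-9.55,3.96,18,36,2.6,-9.55,3.96,18,36],
)

```text
t: 35.5
eef_pos: [0.6673, -0.0505, 0.4306]
tcp_rot: [2.245, 2.197, 0.0]
ft_force: [-0.6, -0.5, -0.1]
opening: 0.0359
grip_force: 0.0
```

Emit:
drive_tool(
  deltas=[0,0.07,-0.5,0,36,0,0.07,-1,0,36,0,0.07,-1.4,0,36,0,0.07,-1.5,0,36,0,0.07,-1.5,0,36,0,0.07,-1.5,0,5,0,0.07,-1.5,0,5,0,0.07,-1.5,0,5,0,0.07,-1.5,0,5,0,0.07,-1.5,0,5,0,0.07,-1.5,0,5,0,0.07,-1.5,0,5],
)

```text
t: 36.5
eef_pos: [0.6677, -0.0487, 0.371]
tcp_rot: [2.246, 2.196, 0.001]
ft_force: [-1.5, 0.5, 5.9]
opening: 0.0109
grip_force: 30.0
```

Emit:
drive_tool(
  deltas=[-0.12,0,0.02,0,5,-0.6,0.01,0.056,0,5,-1.09,0.02,0.046,0,5,-1.574,0.03,-0.013,0,5,-2.049,0.04,-0.12,0,5,-2.511,0.05,-0.273,0,5,-2.956,0.06,-0.472,0,5,-3.379,0.07,-0.715,0,5,-3.775,0.08,-0.998,0,5,-4.141,0.08,-1.32,0,5,-4.474,0.09,-1.676,0,5,-4.769,0.09,-2.064,0,5,-5.023,0.1,-2.48,0,5,-5.235,0.1,-2.919,0,5,-5.402,0.1,-3.376,0,5,-5.523,0.1,-3.848,0,5,-5.596,0.1,-4.33,0,5,-5.62,0.1,-4.75,0,5,-5.62,0.1,-4.86,0,5,-5.62,0.1,-4.88,0,5],
)

```text
t: 38.17
eef_pos: [0.4424, -0.0444, 0.1747]
tcp_rot: [-2.245, -2.196, 0.001]
ft_force: [-5.1, 2.5, 11.4]
opening: 0.011
grip_force: 30.0
```

Emit:
drive_tool(
  deltas=[0,0,0,0,36,0,0,0,0,36,0,0,0,0,36,0,0,0,0,36,0,0,0.8,0,36,0,0,1.6,0,40,0,0,2.3,0,40,0,0,2.3,0,40,0.74,3.5,2.3,0,40,0.74,3.5,2.3,0,40,0.74,3.5,2.3,0,40,0.74,3.5,2.3,0,40,0.74,3.5,2.3,0,40,0.74,3.5,2.3,0,40,0.74,3.5,1.7,0,40,0.74,3.5,1.2,0,40,0.74,3.5,1.2,0,40,0.74,3.5,1.2,0,40],
)

```text
t: 39.67
eef_pos: [0.4718, 0.0941, 0.2227]
tcp_rot: [-2.247, -2.194, 0.003]
ft_force: [0.1, 0.1, 0.3]
opening: 0.0403
grip_force: 0.0
```

Emit:
drive_tool(
  deltas=[0,0,0,0,6,0,0,0,0,6,0,0,0,0,6,0,0,0,0,6,0,0,0,0,6,0,0,0,0,6,0,0,0,0,6,0,0,0,0,6],
)

```text
t: 40.33
eef_pos: [0.4726, 0.0952, 0.2235]
tcp_rot: [2.246, 2.196, 0.001]
ft_force: [-1.3, -2.1, 7.8]
opening: 0.0132
grip_force: 30.0
```

Emit:
drive_tool(
  deltas=[0.163,-0.014,0,-1.4,6,0.323,-0.048,0,-2.8,6,0.477,-0.104,0,-4.2,6,0.622,-0.179,0,-5.6,6,0.756,-0.272,0,-7,6,0.877,-0.382,0,-8.4,6,0.983,-0.506,0,-9.8,6,1.071,-0.644,0,-11.2,6,1.141,-0.792,0,-12.6,6,1.191,-0.948,0,-14,6,1.22,-1.108,0,-15.4,6,1.23,-1.27,0,-16.8,6,1.23,-1.27,0,-18,6,1.23,-1.27,0,-18,6,1.23,-1.27,0,-18,6,1.23,-1.27,0,-18,6],
)

```text
t: 41.67
eef_pos: [0.5209, 0.0441, 0.2233]
tcp_rot: [3.14, -0.036, -0.002]
ft_force: [-7.4, -3.8, 11.4]
opening: 0.0131
grip_force: 30.0
```

Emit:
drive_tool(
  deltas=[0,0,0,0,40,0,0,0,0,40,0,0,0,0,40,0,0,0,0,40,0,0,0.6,0,40,0,0,1.1,0,40,0,0,1.1,0,40,-1.34,-5.71,1.1,0,40,-1.34,-5.71,1.1,0,40,-1.34,-5.71,1.1,0,40,-1.34,-5.71,1.1,0,40,-1.34,-5.71,1.1,0,40,-1.34,-5.71,1.1,0,40,-1.34,-5.71,1.1,0,40,-1.34,-5.71,1.1,0,40,-1.34,-5.71,0.5,0,40,-1.34,-5.71,0,0,40,-1.34,-5.71,0,0,40,-1.34,-5.71,0,0,40],
)

```text
t: 43.25
eef_pos: [0.4679, -0.1827, 0.2226]
tcp_rot: [-3.14, 0.033, 0.003]
ft_force: [-0.1, 0.4, 0.5]
opening: 0.0399
grip_force: 0.0
```

Emit:
drive_tool(
  deltas=[0,0,0,0,6,0,0,0,0,6,0,0,0,0,6,0,0,0,0,6,0,0,0,0,6,0,0,0,0,6,0,0,0,0,6,0,0,0,0,6],
)

```text
t: 43.92
eef_pos: [0.4682, -0.1841, 0.2236]
tcp_rot: [3.141, -0.036, 0.001]
ft_force: [-1.7, -0.4, 6.6]
opening: 0.0131
grip_force: 30.0
```

Emit:
drive_tool(
  deltas=[0.163,0.008,0,1.4,6,0.324,0.037,0,2.8,6,0.48,0.087,0,4.2,6,0.628,0.157,0,5.6,6,0.765,0.245,0,7,6,0.89,0.351,0,8.4,6,1,0.472,0,9.8,6,1.093,0.606,0,11.2,6,1.168,0.752,0,12.6,6,1.223,0.906,0,14,6,1.25,1.065,0,15.4,6,1.26,1.228,0,16.8,6,1.26,1.228,0,18,6,1.26,1.228,0,18,6,1.26,1.228,0,18,6,1.26,1.228,0,18,6],
)

```text
t: 45.25
eef_pos: [0.5178, -0.1345, 0.2234]
tcp_rot: [-2.246, -2.195, 0.001]
ft_force: [-7.3, 3.5, 12.2]
opening: 0.0134
grip_force: 30.0
```

Emit:
drive_tool(
  deltas=[0,0,0,0,40,0,0,0,0,40,0,0,0,0,40,0,0,0,0,40,0,0,0.6,0,40,0,0,1.5,0,40,0,0,2,0,40,0,-4,3,0,40,0,-8,3,0,40,-1,-10,3,0,40,-1,-10,3,0,40,-1,-10,3,0,40,-1,-10,3,0,40,-1,-10,3,0,40,-1,-10,3,0,40,-1,-10,3,0,40,-1,-10,3,0,40,-1,-10,3,0,40],
)

```text
t: 46.75
eef_pos: [0.475, -0.5417, 0.3421]
tcp_rot: [-2.254, -2.188, 0.004]
ft_force: [-0.6, -0.3, -0.1]
opening: 0.0402
grip_force: 0.0
```

```bash
python3 look.py s7 top 308 220 72 54 side 305 215 72 54
```

```text
(no output)
```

View pics/s7.png

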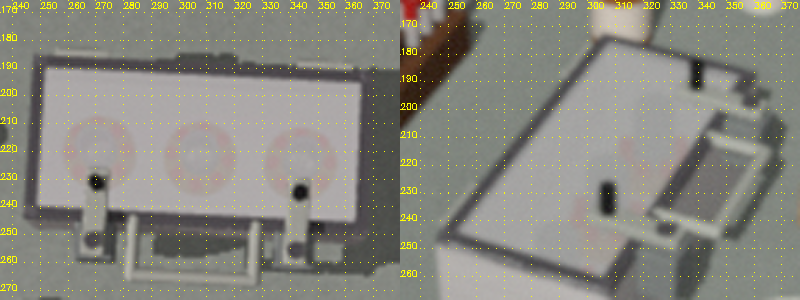

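The lid is shut over the three carriers, seen through it at top px (267,217), (305,219) and (342,223). Both turnbuttons point straight across, with studs at (267,231) and (341,234). The robot is clear, so I hand in.

```bash
python3 -c "
from rig import r
print(r.hand_in())"
```

```text
the job is handed in; nothing more can be done
None
```

I handed the job in at about 47 s; by the last pictures, all three carriers are on their spindles, the lid is shut, both turnbuttons point straight across it, and I touched nothing else on the bench, but no verdict came back.

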